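# Put the pottery wheel in third gear

## Task

Put the pottery wheel's gear lever in third: with the fingertips, push its knob along the H-shaped gate to the cross channel, across to the right-hand leg, then forward (away from the robot) fully home into the third slot, the far right one, and leave it there. Only push it: do not grip the lever or pull it up, do not let it drop into the fourth slot (near right), and leave the pot, jar, bottle and spatula around it where they are.

Things in the scene. Friction and masses are not known exactly. Their poses are not given: they have to be found in the camera images.
- machine: tabletop pottery wheel, fixed: grey casing 112 mm high, x -100 to 100, y -100 to 380 mm. Steel gate plate 130 x 100 mm at its right-hand end; at the left end an aluminium wheel head, 220 mm across, top 146 mm up, centre 255 mm to +y. Origin on the bench under the gate's centre; x points forward (away from the robot, turned at most 0.25 rad), y left, z up
- gate (a point): centre of the H gate, on the plate's upper face, 120 mm up. Two legs along the machine's x, 20 mm left and right of it, 15 mm wide, ending 37.5 mm before and behind it; a cross channel along y between them, 18 mm wide, with rounded corners. Far left is first, near left second, far right third, near right fourth. Its walls stop the stick
- third (a point): where the stick's axis passes the upper gate face when the lever is home in the third slot, within 3 mm: 30 mm forward, 20 mm right of the gate's centre
- knob (a point): centre of the lever's black knob: an upright rounded cylinder 40 mm across, 52 mm high, on a steel stick 10 mm thick. It is 210 mm from the lever's pivot, which lies 100 mm below the gate's centre (20 mm above the bench): 230 mm above the bench when upright. Friction of about 3 N at the knob holds the lever wherever it is left
- gear_across (a joint): sideways lean of the lever, rad: positive leans right (machine's -y), 0 upright, about -0.20 in the left leg and +0.20 in the right leg (play 0.03). It starts in the left leg
- gear_shift (a joint): fore-and-aft lean of the lever, rad: positive leans forward (machine's +x); 0 in the middle of the cross channel (it can cross within about 0.04), about +0.30 at the far end of a slot, -0.30 at the near end. Starts anywhere between. Knob from the pivot, machine frame: 210 mm x (sin shift, -sin across cos shift, cos across cos shift)
- gear_lift (a joint): how far the lever has been pulled up along its stick, m: 0 seated; a spring of about 15 N keeps it down; it must stay seated
- pot: squat terracotta pot standing on the wheel head, 132 mm across, 80 mm high, its top 226 mm above the bench; origin at the centre of its foot
- glaze_jar: small jar 42 mm across, 50 mm high, on the casing between gate and wheel, about 65 mm forward and 98 mm left of the gate centre; origin at the centre of its foot
- slip_bottle: bottle 56 mm across, 100 mm high, on the bench right beside the casing; origin at the centre of its foot
- ribber: spatula 190 mm long, lying on the bench on the robot's side of the casing; origin under its middle

How it is judged:
By the outcome, as a careful person would: the job done as asked, in the order asked, and still so for the second after the job is handed in, with the robot touching nothing.
It also fails if it takes over 64 s, if anything falls off the work surface, if the arm or the gripper's body presses on something with over 40 N, if the wrist force passes 120 N, or if a joint passes its speed limit or range.

## Robot

A 6-joint arm with a two-finger parallel gripper is mounted at the origin on the work surface. World frame = base frame: x ahead of the robot, y to its left, z up, the work surface at z = 0. Lengths are in m, angles in degrees, forces in N, time in s.
With the tool pointing down it reaches from about 0.275 to 0.85 m from the base axis. Payload 19 kg.
Tool frame: the origin (TCP) lies at the very end of the fingers, on their centre line; the grasp point (between the pads) lies 19 mm behind it; z points along the fingers, x is the direction in which the jaws open and shut, and the axes are right-handed (so a half turn about z gives the same grasp; the last joint's range is limited). The gripper opens to 85 mm and grips with 20 to 120 N. Pads are 22 mm wide; open, the fingers measure 114 mm over their backs; the gripper's body (76 mm by 85 mm) begins 54 mm behind the grasp point. The pads swing forward as they close: fully open they stand 13 mm farther back than shut.
Start: joints at [-70.932, 8.623, 82.357, -0, 89.026, -7.678], TCP at [0.259, -0.513, 0.231] pointing down, gripper open.
Joint ranges: [-160.23, 160.23], [-39.13, 120.54], [6.94, 153.29], [-79.49, 259.48], [9.18, 160.14], [-161.06, 161.06]. Speed limits (degrees/s): [108.29, 108.29, 127.2, 172.46, 172.46, 172.46].

## Interface

Orientations are given as [roll, pitch, yaw] about the fixed x, y, z axes, in that order (R = Rz(yaw) Ry(pitch) Rx(roll)).
In Python, from cell import telemetry, cams, arm, spotter gives the robot as it stands. The module is installed in compiled form; this text tells all that it offers.
- The arm moves only by the shell command python3 -m creep 'ROWS' [OPENING] [FORCE]. ROWS is JSON, one flat list of numbers, 4 for each row, row after row: the shift along the world's x, y, z in m, then the turn about the world's z in degrees. In form: [x, y, z, yaw, x, y, z, yaw, ...]. A call has exactly 5 rows; each row shifts and turns the commanded pose from where the row before left it; what a row does not reach is not made up. A row lasts 1/8 s, in which the tool goes at most 62.5 mm and 10.7 degrees, less where a joint would pass 70% of its speed; a pose out of reach is approached as far as the arm can. A call is refused whole if a number of a shift passes 0.0625 or a number of a turn 10.7, either way. A call with a gripper value outside its range is refused whole. OPENING is the closure in counts, from 0 (fully open) to 255 (shut), set as the call begins (- or left out, the last holds). The fingers move at their own pace and stop on an object; FORCE is the grip in N (left out, the last holds). Time passes only in rows, so rows that do not move let the fingers close, or fill a call up. It gives the time, the measured TCP pose, the force and the opening at its end, in the units of the state.
- telemetry.get_obs(): the state, without advancing time (a new reading comes with each control period).
- cams.read_camera(name): name is "scene" or "top"; returns the picture (400x640x3 uint8, red, green, blue); there is no depth.
- cams.calibration(name): a dict with "vertical_fov" (degrees; the focal length in pixels is half the picture's height over the tangent of half this angle, whatever the lens; pixels are square), "cx", "cy" (the principal point, pixels), "distortion" ([k1, k2, p1, p2, k3] as OpenCV has them; the pictures are not rectified), "pose" (4x4, takes a point from camera to world coordinates). Camera axes: x right, y down, z forward; pixel columns grow to the right and rows downward; lengths in m; the calibration is good to about 2 mm. A picture is of the moment at which its call begins. calibration takes no time and is no camera call.
- arm.job_done(): hands the job in, once; it reports no verdict.
Trained networks look in the newest picture that a camera, given by its name, has taken for a name from the list of things; names that differ only in an ending like _2 or _b are one class to them, and where a whole thing is asked for, a point or a joint stands for the part that bears it (a point fixed in the world has none). Each returns a list of dicts, best first, with "confidence" (0 to 1); they miss things now and then, are a little off and sometimes report something else, mostly with a low value. They report only what shows in the picture. A call takes as long as a camera call.
- spotter.trace(camera, name): "pixels" (400x640 bool, what is visible of it).
- spotter.pinpoint(camera, name): "centre" ([x, y, z] in m, in world coordinates, good to about 4 mm: a listed point, or the origin of a listed thing).
The state is a dict: "time_s": time; "qpos": joint angles; "dq": joint speeds; "effort": joint torques, N m; "tcp_pos": TCP position; "ee_rot": TCP orientation; "force": force on the tool from outside, world axes, zero at the start; "moment": the same for the moment, N m; "opening": finger opening in m.
Only numpy, scipy, OpenCV 4.12 (cv2) and the standard library are available. Lean on these libraries where they do the work, as an engineer would, in place of code of your own. Each camera call takes 0.05 s, during which the arm holds its last target. There are 200 camera calls.

## Working session

There is one attempt and no reset: what is moved stays moved. The work goes in short steps, Python scripts to look and compute and a shell command to move; the robot and the scene stay as the last step left them, time stands still between calls to the robot, and variables do not carry over. Pictures are saved under pics/ and viewed, about 8 in all and at most 12, crops included, and the job is handed in when it is done.

```bash
mkdir -p pics; python3 - <<'E'
from cell import telemetry,cams,spotter
import cv2,numpy as np
ims=[]
for c in("scene","top"):
    im=cams.read_camera(c);cv2.imwrite(f"pics/{c}0.png",im[:,:,::-1])
    for n in("machine","gate","third","knob","pot","glaze_jar","slip_bottle","ribber"):
        r=spotter.pinpoint(c,n);print(c,n,[(np.round(d["centre"],3).tolist(),round(d["confidence"],2)) for d in r[:2]])
    k=cams.calibration(c);print(k["vertical_fov"],np.round(k["pose"],3).tolist())
o=telemetry.get_obs();print(o)
E
```

```text
scene machine [([0.547, -0.025, 0.002], 0.62), ([0.515, -0.186, -0.001], 0.6)]
scene gate [([0.544, -0.025, 0.12], 0.75)]
scene third [([0.586, -0.04, 0.12], 0.7), ([0.543, -0.024, 0.119], 0.66)]
scene knob [([0.511, 0.007, 0.225], 0.59)]
scene pot [([0.521, 0.244, 0.147], 0.76)]
scene glaze_jar [([0.584, 0.076, 0.11], 0.92)]
scene slip_bottle [([0.52, -0.188, 0.001], 0.76)]
scene ribber [([0.516, -0.188, 0.0], 0.73), ([0.378, 0.087, 0.001], 0.63)]
47.241998247192925 [[0.76, 0.514, -0.398, 0.895], [0.65, -0.592, 0.477, -0.423], [0.01, -0.621, -0.784, 0.851], [0.0, 0.0, 0.0, 1.0]]
top machine [([0.544, -0.021, 0.001], 0.6)]
top gate [([0.545, -0.026, 0.122], 0.71)]
top third [([0.578, -0.04, 0.118], 0.84)]
top knob [([0.511, 0.016, 0.225], 0.72), ([0.523, 0.245, 0.143], 0.41)]
top pot [([0.525, 0.244, 0.144], 0.55)]
top glaze_jar [([0.588, 0.083, 0.112], 0.61)]
top slip_bottle []
top ribber [([0.38, 0.082, -0.002], 0.78), ([0.518, -0.189, -0.007], 0.6)]
47.597435351849676 [[0.001, -0.998, 0.057, 0.469], [-1.0, -0.0, 0.006, -0.022], [-0.006, -0.057, -0.998, 1.148], [0.0, 0.0, 0.0, 1.0]]
{'time_s': 0.9, 'qpos': array([-7.09328379e+01,  8.62278856e+00,  8.23559557e+01,  3.65183840e-04,
        8.90250323e+01, -7.67629949e+00]), 'dq': array([ 0.01404549, -0.0222359 , -0.02896295, -0.0919372 ,  0.04464037,
       -0.08684756]), 'effort': array([ 4.16222567e-03, -7.12777019e+01, -5.71048880e+01, -2.35384796e-04,
        1.16280888e-03, -1.43944828e-05]), 'tcp_pos': array([ 0.25873857, -0.51347824,  0.23127749]), 'ee_rot': array([-1.79999134e+02,  3.69394331e-03, -6.32565446e+01]), 'force': array([ 0.01810415,  0.10879257, -0.09286017]), 'moment': array([ 0.00954309, -0.00946252, -0.00613408]), 'opening': 0.08527918044285475}
```

```bash
python3 - <<'E'
import cv2,numpy as np
a=cv2.imread("pics/scene0.png");b=cv2.imread("pics/top0.png")
cv2.imwrite("pics/both0.png",cv2.resize(np.vstack([a,b]),(480,600),interpolation=cv2.INTER_AREA))
E
```

```text
(no output)
```

View pics/both0.png

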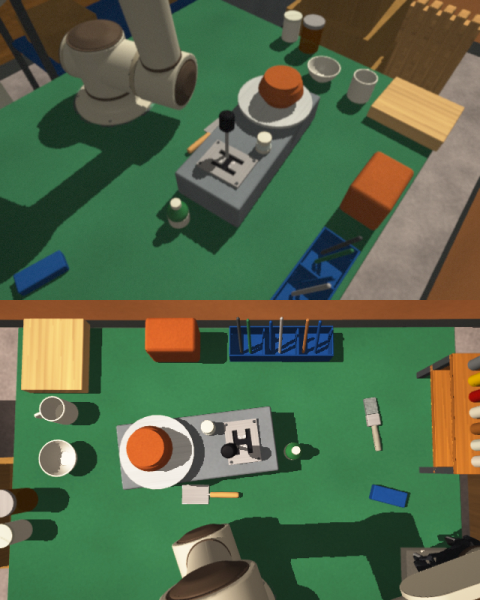

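View pics/top0.png

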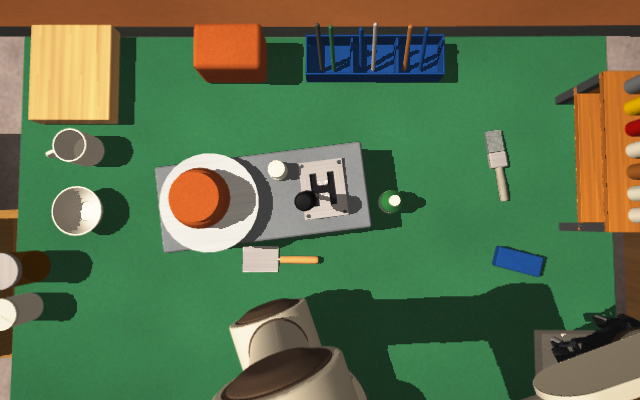

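The pictures show the knob at about (305,201) in the top view, over the left leg and behind the cross channel. The casing edges give a machine yaw of about +6.8°. In the machine frame the knob is at x -29, y +41 mm, which fits the left leg with shift about -0.14.

The fingers will be shut for pushing. First I move them behind the knob, on the robot's side.

```bash
python3 -m creep '[0.019,0.052,0,-4,0.019,0.052,0,-4,0.019,0.052,0,-4,0.019,0.052,0,-4,0.019,0.052,0,-4]' 255 20; python3 -m creep '[0.019,0.052,0,0,0.019,0.052,0,0,0.019,0.052,0,0,0.019,0.052,0,0,0.019,0.050,0,0]'
```

```text
time_s: 1.52
tcp_pos: [0.354, -0.2518, 0.2314]
ee_rot: [-180.0, -0.0, -83.4]
force: [1.5, -0.2, -0.4]
opening: 0.0002
time_s: 2.15
tcp_pos: [0.4491, 0.0064, 0.2316]
ee_rot: [-180.0, -0.0, -83.2]
force: [0.7, -0.8, -0.1]
opening: 0.0001
```

```bash
cat > h.py <<'E'
from cell import telemetry,cams,spotter,arm
import cv2,numpy as np
G=np.array([.5445,-.0255]);t=np.radians(6.8);R=np.array([[np.cos(t),-np.sin(t)],[np.sin(t),np.cos(t)]])
m=lambda p:np.round(1000*np.r_[R.T@(np.array(p[:2])-G),p[2]],1).tolist()
w=lambda x,y:np.round(G+R@np.array([x,y])/1000,4).tolist()
def look(tag,names=("knob",)):
    o=telemetry.get_obs();print("t",round(o["time_s"],2),"tcp",m(o["tcp_pos"]),np.round(o["force"],1))
    for c in("scene","top"):
        im=cams.read_camera(c);cv2.imwrite(f"pics/{c}{tag}.png",im[:,:,::-1])
        for n in names:print(c,n,[(m(d["centre"]),round(d["confidence"],2)) for d in spotter.pinpoint(c,n)[:2]])
E
python3 -m creep '[0,0,-0.017,0,0,0,-0.017,0,0,0,0,0,0,0,0,0,0,0,0,0]'
python3 - <<'E'
from h import *
look("1",("knob","gate"))
a=cv2.imread("pics/scene1.png");b=cv2.imread("pics/top1.png")
cv2.imwrite("pics/v1.png",np.hstack([cv2.resize(a[110:270,220:420],(400,320)),cv2.resize(b[120:280,230:430],(400,320))]))
# casing yaw from corner pixels on plane z=.112
k=cams.calibration("top");f=200/np.tan(np.radians(k["vertical_fov"]/2));K=np.array([[f,0,k["cx"]],[0,f,k["cy"]],[0,0,1]])
P=np.array(k["pose"]);px=np.array([[157,168],[360,143],[163,250],[370,226]],float).reshape(-1,1,2)
u=cv2.undistortPoints(px,K,np.array(k["distortion"]))[:,0];d=np.c_[u,np.ones(4)]@P[:3,:3].T
q=P[:3,3]+d*((.112-P[2,3])/d[:,2])[:,None];print(q.round(3));
for a,b in((1,0),(3,2)):v=q[b]-q[a];print(np.degrees(np.arctan2(-v[0],v[1])))
E
```

```text
time_s: 2.78
tcp_pos: [0.4489, 0.0039, 0.1979]
ee_rot: [-179.9, -0.0, -83.3]
force: [0.2, 0.4, 0.4]
opening: 0.0004
t 2.77 tcp [-91.4, 40.6, 197.9] [0.2 0.4 0.4]
scene knob [([-29.3, 41.5, 224.3], 0.93)]
scene gate [([-1.8, 0.3, 116.4], 0.58), ([-148.3, 128.1, 3.4], 0.46)]
top knob [([-28.5, 45.5, 228.7], 0.43)]
top gate [([2.0, -1.9, 118.9], 0.87)]
[[ 0.594  0.358  0.112]
 [ 0.651 -0.109  0.112]
 [ 0.406  0.34   0.112]
 [ 0.461 -0.131  0.112]]
7.0710366669382
6.628678011824046
```

View pics/v1.png

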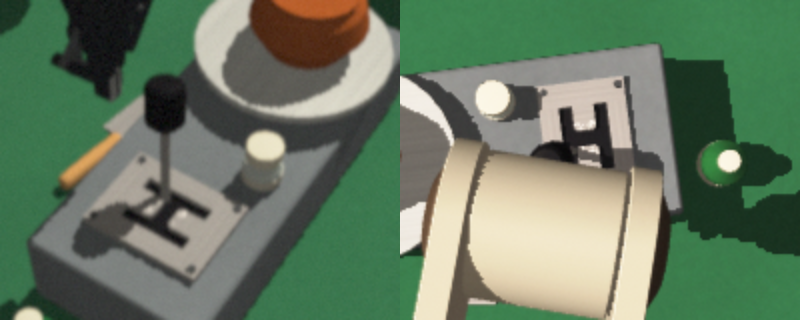

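The left crop shows the shut fingers behind the black knob (165,105). The stick stands in the near-left leg, short of the cross channel. The yaw is confirmed at 6.85°. Now I push forward.

```bash
python3 -m creep '[0.0139,0.0017,0,0,0.0139,0.0017,0,0,0.0099,0.0012,0,0,0.0099,0.0012,0,0,0.006,0.0007,0,0]'
python3 - <<'E'
from h import *
look("2")
E
```

```text
time_s: 3.7
tcp_pos: [0.5028, 0.0112, 0.197]
ee_rot: [180.0, 0.0, -83.2]
force: [-3.1, 0.4, 1.4]
opening: -0.0004
t 3.7 tcp [-37.0, 41.3, 197.0] [-3.1  0.4  1.4]
scene knob [([-10.1, 39.0, 224.0], 0.77), ([9.1, 268.5, 149.9], 0.27)]
top knob []
```

```bash
python3 -m creep '[0.004,0.0005,0,0,0.004,0.0005,0,0,0,0,0,0,0,0,0,0,0,0,0,0]'
python3 - <<'E'
from h import *
look("3")
look("3b")
a=cv2.imread("pics/scene3.png")
cv2.imwrite("pics/v3.png",cv2.resize(a[130:270,220:380],(640,560),interpolation=cv2.INTER_CUBIC))
E
```

```text
time_s: 4.53
tcp_pos: [0.5103, 0.012, 0.1973]
ee_rot: [-180.0, 0.0, -83.3]
force: [-1.1, 0.2, 1.3]
opening: 0.0004
t 4.53 tcp [-29.5, 41.3, 197.3] [-1.1  0.2  1.3]
scene knob [([-5.1, 41.6, 227.8], 0.94)]
top knob []
t 4.72 tcp [-29.5, 41.3, 197.3] [-2.5 -0.4  0.3]
scene knob [([-2.5, 41.2, 227.4], 0.86)]
top knob [([-153.4, 125.9, -2.4], 0.47)]
```

View pics/v3.png

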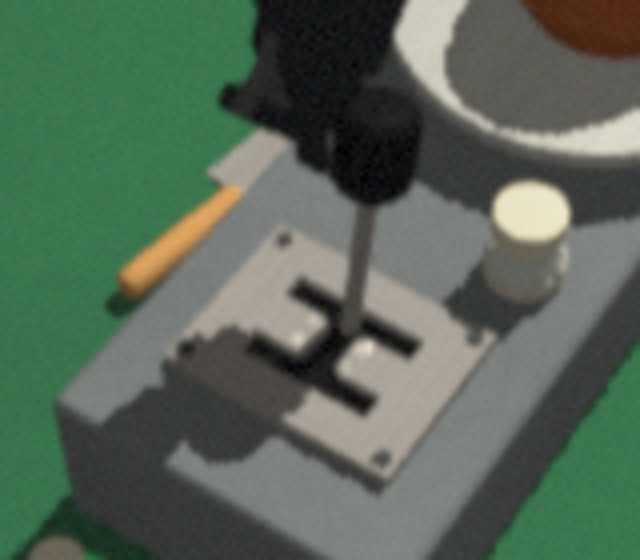

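The stick now stands at the junction of the left leg and the cross channel (350,330). One small nudge further, then I back off and go round to the knob's left side.

```bash
python3 -m creep '[0.002,0.0002,0,0,0,0,0,0,-0.0308,-0.0037,0,0,-0.0067,0.0566,0,0,0,0,0,0]'; python3 -m creep '[0.029,0.0035,0,0,0.029,0.0035,0,0,0,0,0,0,0,0,0,0,0,0,0,0]'
python3 - <<'E'
from h import *
look("4")
look("4b")
E
```

```text
time_s: 5.55
tcp_pos: [0.4745, 0.0674, 0.1976]
ee_rot: [-179.9, 0.0, -83.1]
force: [-0.3, 0.1, -0.3]
opening: 0.0001
time_s: 6.18
tcp_pos: [0.5324, 0.0719, 0.1974]
ee_rot: [-180.0, 0.0, -83.3]
force: [1.0, -0.2, 0.6]
opening: 0.0002
t 6.17 tcp [-0.5, 98.2, 197.4] [ 1.  -0.2  0.6]
scene knob [([-1.9, 38.6, 225.4], 0.85)]
top knob []
t 6.38 tcp [-0.2, 98.3, 197.5] [-0.1 -0.3 -0.3]
scene knob [([-3.0, 40.2, 226.6], 0.79)]
top knob []
```

```bash
python3 -m creep '[0.0017,-0.0139,0,0,0.0017,-0.0139,0,0,0.0012,-0.0099,0,0,0.0012,-0.0099,0,0,0.0012,-0.0099,0,0]'
python3 - <<'E'
from h import *
look("5")
E
```

```text
time_s: 7.2
tcp_pos: [0.5402, 0.0137, 0.1978]
ee_rot: [-179.9, 0.0, -83.3]
force: [-0.7, 2.4, 5.3]
opening: -0.0001
t 7.2 tcp [0.3, 39.4, 197.8] [-0.7  2.4  5.3]
scene knob [([-1.0, -7.1, 227.9], 0.92)]
top knob []
```

```bash
python3 -m creep '[0.0012,-0.0099,0,0,0.0012,-0.0099,0,0,0.0006,-0.005,0,0,0,0,0,0,0,0,0,0]'
python3 - <<'E'
from h import *
look("6")
E
```

```text
time_s: 8.02
tcp_pos: [0.5428, -0.0101, 0.1972]
ee_rot: [180.0, 0.0, -83.3]
force: [0.7, 2.1, 0.6]
opening: 0.0004
t 8.03 tcp [0.1, 15.5, 197.2] [0.7 2.1 0.6]
scene knob [([-0.6, -33.9, 225.9], 0.65)]
top knob []
```

```bash
python3 -m creep '[0.0005,-0.004,0,0,0.0004,-0.003,0,0,0.0002,-0.002,0,0,0,0,0,0,0,0,0,0]'
python3 - <<'E'
from h import *
look("7")
a=cv2.imread("pics/scene7.png")
cv2.imwrite("pics/v7.png",cv2.resize(a[130:270,220:380],(640,560),interpolation=cv2.INTER_CUBIC))
E
```

```text
time_s: 8.85
tcp_pos: [0.544, -0.0192, 0.1973]
ee_rot: [-180.0, 0.0, -83.3]
force: [0.9, 2.4, 0.9]
opening: 0.0001
t 8.85 tcp [0.2, 6.3, 197.3] [0.9 2.4 0.9]
scene knob [([-1.7, -41.2, 226.4], 0.88)]
top knob [([2.1, 4.1, -1.6], 0.63)]
```

View pics/v7.png

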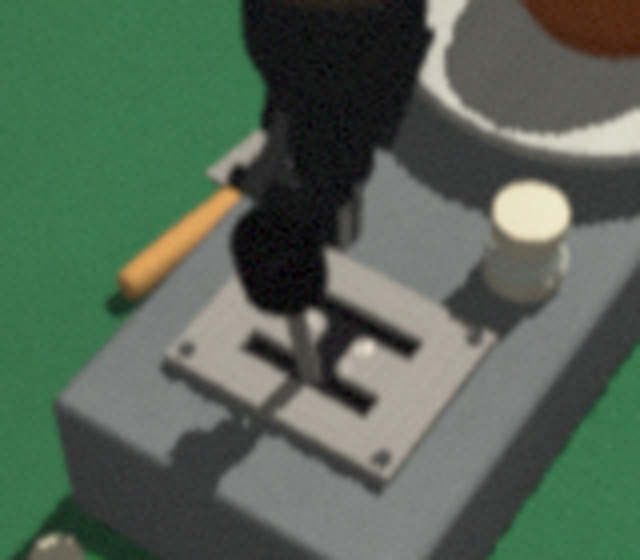

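The stick has reached the right leg at about (312,375). I push a little further to feel the wall, then retreat left, go back, and come round behind the knob.

```bash
python3 -m creep '[0.0003,-0.002,0,0,0,0,0,0,0,0,0,0,0,0,0,0,0,0,0,0]'; python3 -m creep '[-0.003,0.025,0,0,-0.0347,-0.0041,0,0,-0.0347,-0.0041,0,0,0,0,0,0,0,0,0,0]'; python3 -m creep '[0.0043,-0.036,0,0,0.0043,-0.036,0,0,0,0,0,0,0,0,0,0,0,0,0,0]'
python3 - <<'E'
from h import *
look("8")
look("8b")
E
```

```text
time_s: 9.68
tcp_pos: [0.5442, -0.0212, 0.1973]
ee_rot: [180.0, 0.0, -83.3]
force: [0.1, 1.5, 0.1]
opening: 0.0
time_s: 10.3
tcp_pos: [0.4723, -0.0045, 0.1976]
ee_rot: [-179.9, -0.0, -83.3]
force: [0.1, -0.5, 0.5]
opening: 0.0001
time_s: 10.92
tcp_pos: [0.4806, -0.0757, 0.1972]
ee_rot: [180.0, 0.0, -83.2]
force: [-1.0, -0.3, -0.8]
opening: -0.0001
t 10.93 tcp [-69.4, -42.3, 197.2] [-1.  -0.3 -0.8]
scene knob [([-2.5, -42.2, 223.2], 0.6)]
top knob []
t 11.12 tcp [-69.5, -42.5, 197.4] [-0.1 -1.2 -0.5]
scene knob [([-0.1, -41.0, 226.1], 0.58)]
top knob []
```

```bash
python3 -m creep '[0.0149,0.0018,-0.006,0,0.0149,0.0018,-0.004,0,0.0149,0.0018,0,0,0.0149,0.0018,0,0,0.0099,0.0012,0,0]'; python3 -m creep '[0.0079,0.0009,0,0,0.0079,0.0009,0,0,0,0,0,0,0,0,0,0,0,0,0,0]'
python3 - <<'E'
from h import *
look("9")
E
```

```text
time_s: 11.95
tcp_pos: [0.5508, -0.0678, 0.187]
ee_rot: [180.0, 0.0, -83.2]
force: [-2.8, 0.3, -1.5]
opening: 0.0002
time_s: 12.58
tcp_pos: [0.5656, -0.0662, 0.1874]
ee_rot: [-180.0, -0.0, -83.3]
force: [-1.8, 0.2, -0.7]
opening: -0.0
t 12.57 tcp [16.1, -42.9, 187.4] [-1.8  0.2 -0.7]
scene knob [([43.7, -41.1, 218.6], 0.74)]
top knob [([-154.7, 126.5, -1.9], 0.71)]
```

Moving well, with about 18 mm to go. I push in small steps until the end wall shows in the force.

```bash
python3 -m creep '[0.004,0.0005,0,0,0.004,0.0005,0,0,0.004,0.0005,0,0,0,0,0,0,0,0,0,0]'; python3 -m creep '[0.003,0.0004,0,0,0,0,0,0,0,0,0,0,0,0,0,0,0,0,0,0]'; python3 - <<'E'
from h import *
look("10")
E
```

```text
time_s: 13.4
tcp_pos: [0.5778, -0.0647, 0.1873]
ee_rot: [-180.0, 0.0, -83.3]
force: [-1.9, -0.0, -1.6]
opening: 0.0
time_s: 14.02
tcp_pos: [0.5807, -0.0643, 0.1873]
ee_rot: [-180.0, 0.0, -83.3]
force: [-3.2, -0.2, -1.3]
opening: 0.0001
t 14.03 tcp [31.4, -42.8, 187.3] [-3.2 -0.2 -1.3]
scene knob []
top knob []
```

```bash
python3 -m creep '[0.002,0.0002,0,0,0,0,0,0,0,0,0,0,0,0,0,0,0,0,0,0]'; python3 -m creep '[0.002,0.0002,0,0,0,0,0,0,0,0,0,0,0,0,0,0,0,0,0,0]';  python3 -m creep '[0.002,0.0002,0,0,0,0,0,0,0,0,0,0,0,0,0,0,0,0,0,0]'; python3 - <<'E'
from h import *
look("11")
a=cv2.imread("pics/scene11.png")
cv2.imwrite("pics/v11.png",cv2.resize(a[130:270,220:380],(640,560),interpolation=cv2.INTER_CUBIC))
E
```

```text
time_s: 14.85
tcp_pos: [0.5824, -0.0641, 0.187]
ee_rot: [179.9, 0.0, -83.3]
force: [-5.8, -0.2, -2.8]
opening: 0.0005
time_s: 15.48
tcp_pos: [0.5836, -0.0639, 0.1867]
ee_rot: [179.8, 0.0, -83.3]
force: [-13.1, -1.9, -1.8]
opening: 0.0
time_s: 16.1
tcp_pos: [0.5847, -0.0638, 0.1865]
ee_rot: [179.7, 0.0, -83.3]
force: [-21.9, -2.8, -0.8]
opening: 0.0003
t 16.1 tcp [35.4, -42.8, 186.5] [-21.9  -2.8  -0.8]
scene knob [([60.5, -34.4, 214.9], 0.97)]
top knob []
```

View pics/v11.png

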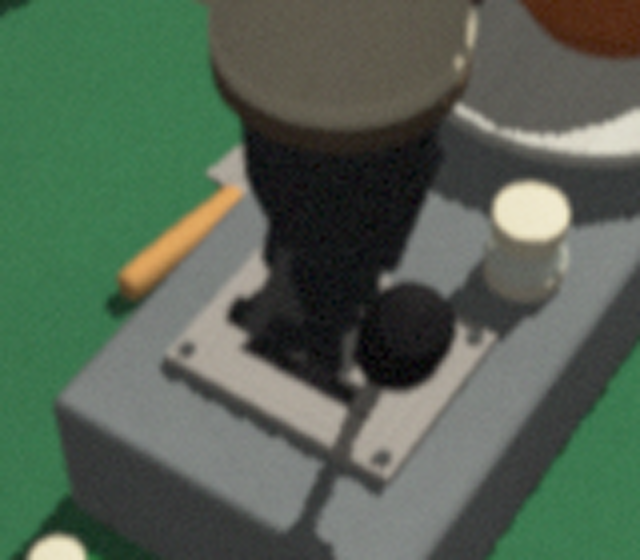

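The wall's reaction has climbed to 22 N and the knob is at x about 60 mm (62 expected), so the lever is home. I back away, rise, and check with a clear view.

```bash
python3 -m creep '[-0.0199,-0.0024,0,0,-0.0397,-0.0047,0,0,-0.0397,-0.0047,0.03,0,-0.03,-0.03,0.05,0,-0.01,-0.05,0.05,0]'; python3 -m creep '[0,-0.06,0.03,0,0,-0.06,0,0,0,-0.06,0,0,0,-0.06,0,0,0,0,0,0]'
python3 - <<'E'
from h import *
look("12",("knob","pot","glaze_jar","slip_bottle","ribber"))
a=cv2.imread("pics/scene12.png");b=cv2.imread("pics/top12.png")
cv2.imwrite("pics/v12.png",np.hstack([cv2.resize(a[120:320,200:400],(400,400)),cv2.resize(b[110:310,210:410],(400,400))]))
E
```

```text
time_s: 16.92
tcp_pos: [0.4491, -0.1478, 0.3113]
ee_rot: [-179.8, -0.1, -83.2]
force: [2.2, 0.2, 0.3]
opening: -0.0001
time_s: 17.55
tcp_pos: [0.4497, -0.3873, 0.3352]
ee_rot: [180.0, 0.1, -83.5]
force: [-0.4, 0.8, 0.7]
opening: -0.0001
t 17.55 tcp [-137.0, -348.0, 335.2] [-0.4  0.8  0.7]
scene knob [([59.9, -39.2, 216.4], 0.64)]
scene pot [([8.3, 270.0, 145.3], 0.65)]
scene glaze_jar [([51.6, 94.9, 112.7], 0.96)]
scene slip_bottle [([-47.8, -157.3, -0.4], 0.82)]
scene ribber [([-155.0, 127.3, 1.4], 0.89)]
top knob [([61.6, -35.8, 222.1], 0.62)]
top pot [([9.6, 269.6, 143.7], 0.6)]
top glaze_jar [([51.9, 104.3, 108.5], 0.6)]
top slip_bottle [([-42.7, -156.8, -1.3], 0.72)]
top ribber [([-153.1, 125.2, -0.4], 0.57)]
```

View pics/v12.png

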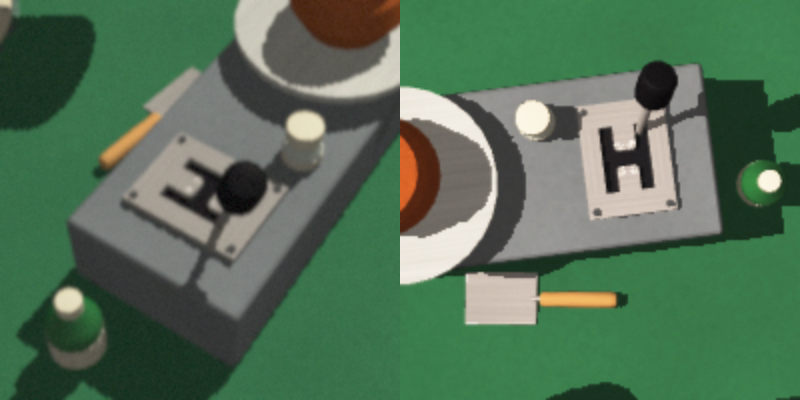

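The stick stands at the far end of the right leg (about 640,130 in the right-hand crop), with the knob past the plate's far edge. Everything around it is where it was.

```bash
python3 -c "
from cell import arm;print(arm.job_done())"
```

```text
the job is handed in; nothing more can be done
None
```

The lever is in third and the job is handed in. With the fingers shut, I pushed the knob forward to the cross channel, right into the right-hand leg, then forward until it met the end of the slot. The wall pushed back with about 22 N there. I then withdrew the arm, at about 17.5 s on the clock.

- **Lever position:** the two cameras put the knob 60 and 61.6 mm forward of the gate's centre (62 mm expected), and 39 and 36 mm to the right (about 40 mm expected). The last picture shows the stick at the far end of the right leg.
- **Route:** the lever was never gripped or pulled up, and it did not go towards fourth.
- **Surroundings:** the pot, jar, bottle and spatula are where they were, within the networks' scatter.
- **Disagreements:** the two cameras differ by 3 mm sideways and about 6 mm in height on the knob. While the arm blocked the top camera's view, the knob network gave no result or a false one, and I ignored those.

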